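# Sanitise the pair of tan sandals

### The job

Gently lay the loose tan sandal, sole down, in the sanitiser's open drawer beside its tan mate, both flat on the drawer floor. Then push the drawer fully shut, and only after that twist the orange start knob clockwise all the way to its stop, hold it there for a moment, and let go so that it springs back. Leave the mate in the drawer and do not shift the other things on the table.

Things in the scene. Friction and masses are not known exactly. Their poses are not given: they have to be found in the camera images.
- tan_sandal: Loose tan child's sandal with beads on the strap, on the table: 150 mm long, 58 wide, sole 14 thick, with a stiff arched strap 52 high at its flat top (30 mm wide along the sandal, centred 14 mm toeward of the origin). Origin: centre of the underside; x to the toe, z up. About 0.14 kg. Can be picked by pinching the strap fore and aft (along x), fingertips above the sole.
- tan_mate: Its identical tan mate, lying across the back of the open drawer (its length along the drawer's width). Same sizes and origin as tan_sandal. Stays in the drawer.
- sanitiser: White box-shaped shoe sanitiser, fixed, 220 deep (x) x 240 wide (y) x 110 mm high. Origin: centre of the underside; its drawer side faces its own -x. Yaw varies.
- drawer (a joint): Drawer's opening in m: 0 fully shut, 0.155 fully open (it slides out along the sanitiser's -x). Starts open by about 0.14 to 0.15 m. Slides with about 2 N friction and stays where it is left; not sprung.
- tray (a point): Centre of the drawer's inner floor, moving with the drawer; axes as the sanitiser's (x towards its back, y its left, z up). Inside 155 (x) by 200 mm (y); side and rear walls rise 35, the front panel 71 mm above the floor. The mate takes the rear (+x) half; the free place is centred about 35 mm towards -x.
- drawer_face (a point): Centre of the outer face of the drawer's front panel (panel 236 wide, 78 high, 14 mm thick, this point 50 mm above the table), moving with the drawer; axes as the sanitiser's: push along +x to shut.
- start_knob (a joint): Angle of the start knob in rad: 0 at rest, growing clockwise seen from above to a hard stop at 1.2. A spring returns it to 0 from anywhere; the torque grows from about 0.03 N m at rest to 0.12 N m at the stop.
- knob_grip (a point): Grip point of the start knob, on its vertical axis, 135 mm above the table. Orange upright bar 46 long x 12 thick x 28 mm high (top 148 mm above the table) on a grey disc of radius 26 mm, its top 15 mm below this point. The bar lies along this point's x, at rest the sanitiser's x, and turns with the knob. Let go, its ends sweep a circle of radius 24 mm.
- red_sandal: Bystander: dark red sandal of the same shape and sizes, loose on the table.
- black_sandal: Bystander: black sandal with a white strap, same shape and sizes, loose on the table.
- shoe_brush: Bystander: wooden shoe brush, 150 x 50 x 44 mm, origin centre of its underside.
- polish_tin: Bystander: round polish tin, 75 mm diameter, 26 mm high, origin centre of its underside.
- spray_bottle: Bystander: upright blue bottle with orange cap, 56 mm diameter, 150 mm high, origin centre of its underside.
Not all that is in view belongs to the job. Leave any turquoise look-alike of the tan_sandal alone. What is shaped like the tan_mate but yellow is not meant.

How it is judged:
On the way, in this order (a step that is already met when the one before it is completed fails the run):
1. the tan sandal lies flat on the drawer floor beside its mate, let go (z of tan_sandal in the frame of tray between -0.006 and 0.006 m and x of tan_sandal in the frame of tray between -0.075 and 0.075 m and y of tan_sandal in the frame of tray between -0.08 and 0.08 m and angle between each of tan_sandal, tan_mate's own z axis and vertical below 0.12 rad and z of tan_mate in the frame of tray between -0.006 and 0.006 m and x of tan_mate in the frame of tray between -0.075 and 0.075 m and y of tan_mate in the frame of tray between -0.08 and 0.08 m and contact force between the fingers and tan_sandal below 0.1 N and linear speed of tan_sandal below 0.03 m/s and value of joint drawer above 0.05 m), for 0.2 s.
2. the drawer is fully shut (value of joint drawer below 0.006 m), for 0.2 s.
3. the start knob is held at its stop (value of joint start_knob above 1.12 rad), for 0.2 s.
At the end, for the whole second after the job is handed in: Both tan sandals lie flat on the drawer floor (underside within 6 mm of it, tilt under 0.12 rad, origins within 75 mm in x and 80 mm in y of the floor's centre), the drawer is shut to within 6 mm and the start knob has sprung back to within 0.1 rad of rest (z of tan_sandal in the frame of tray between -0.006 and 0.006 m and x of tan_sandal in the frame of tray between -0.075 and 0.075 m and y of tan_sandal in the frame of tray between -0.08 and 0.08 m and angle between each of tan_sandal, tan_mate's own z axis and vertical below 0.12 rad and z of tan_mate in the frame of tray between -0.006 and 0.006 m and x of tan_mate in the frame of tray between -0.075 and 0.075 m and y of tan_mate in the frame of tray between -0.08 and 0.08 m and value of joint drawer below 0.006 m and value of joint start_knob below 0.1 rad); the robot touches nothing.
It fails at once if start knob twisted (over 0.3 rad) while the drawer is open by more than 10 mm (value of joint start_knob above 0.3 rad and value of joint drawer above 0.01 m).
It fails at once if the sandal dropped or thrown into the drawer (over 0.7 m/s in or just above it) (horizontal distance between tan_sandal and tray below 0.09 m and z of tan_sandal in the frame of tray below 0.1 m and linear speed of tan_sandal above 0.7 m/s).
It fails at once if another thing on the table shifted by more than 30 mm (distance of any of red_sandal, black_sandal, shoe_brush, polish_tin, spray_bottle from where it was at the start of the episode above 0.03 m).
It also fails if it takes over 69 s, if anything falls off the work surface, if the arm or the gripper's body presses on something with over 40 N, if the wrist force passes 120 N, or if a joint passes its speed limit or range.

### The arm

A 6-joint arm with a two-finger parallel gripper is mounted at the origin on the work surface. World frame = base frame: x ahead of the robot, y to its left, z up, the work surface at z = 0. Lengths are in m, angles in rad, forces in N, time in s.
With the tool pointing down it reaches from about 0.325 to 0.75 m from the base axis. Payload 7.6 kg.
Tool frame: the origin (TCP) lies midway between the tips of the shut fingers; the grasp point (between the pads) lies 19 mm behind it (bot.pinch_z is the distance from the TCP to the grasp point, in m); z points along the fingers, y is the line along which they close (so a half turn about z gives the same grasp; the last joint's range is limited). The gripper opens to 85 mm and grips with 20 to 120 N. Pads are 22 mm wide; open, the fingers measure 114 mm over their backs; the gripper's body (76 mm by 85 mm) begins 54 mm behind the grasp point. The pads swing forward as they close: fully open they stand 13 mm farther back than shut.
Start: joints at [-1.275, 0.052, 1.401, -0, 1.689, -0.07], TCP at [0.188, -0.49, 0.231] pointing down, gripper open.
Joint ranges: [-2.9, 2.9], [-0.91, 2.17], [0.12, 2.37], [-1.06, 4.2], [0.26, 2.73], [-2.93, 2.93]. Speed limits (rad/s): [2.57, 2.57, 3.01, 3.14, 3.14, 3.14].

### API

Orientations are given as a unit quaternion [x, y, z, w].
In Python, from workcell import bot, vision, hand_in gives the robot as it stands.
- The arm moves only by the shell command python3 -m crank 'ROWS' [FORCE]. ROWS is JSON, a list of rows, each an object with "dr": the turn, a rotation vector about the tool's x, y, z in degrees, a list of three; "xyz": the shift along the tool's x, y, z in m, a list of three; "hand": the closure, from 0 (fully open) to 1 (shut). A call has 1 to 12 rows; each row shifts and turns the commanded pose from where the row before left it, along the tool's axes as they then stand; what a row does not reach is not made up. A row lasts 1/8 s, in which the tool goes at most 62.5 mm and 10.7 degrees, less where a joint would pass 70% of its speed; a pose out of reach is approached as far as the arm can. A call with a gripper value outside its range is refused whole. The fingers move at their own pace and stop on an object; FORCE is the grip in N (left out, the last holds). Time passes only in rows, so rows that do not move let the fingers close. It gives the time, the measured TCP pose, the force, the opening and the grip force at its end, in the units of the state.
- bot.get_obs(): the state, without advancing time (a new reading comes with each control period).
- vision.snapshot(name): name is "scene" or "top" or "wrist"; returns the picture (400x640x3 uint8, red, green, blue); there is no depth.
- vision.get_calibration(name): a dict with "mtx" (3x3 intrinsics, pixels), "k1" (the pictures are not rectified: a ray, as slopes to the right and down, at radius r is drawn at 1 + k1 r^2 times it, then the intrinsics apply), "R" (3x3) and "t" (3): a world point X has camera coordinates R X + t; the wrist camera has in their place "tool_from_camera" (4x4, takes a point from camera to tool coordinates, whose origin is the TCP and whose axes are the flange's). Camera axes: x right, y down, z forward; pixel columns grow to the right and rows downward; lengths in m; the calibration is good to about 2 mm. A picture is of the moment at which its call begins: read the wrist's pose just before it. get_calibration takes no time and is no camera call.
- hand_in(): hands the job in; it is judged then, once.
The state is a dict: "t": time; "joint_pos": joint angles; "joint_vel": joint speeds; "joint_efforts": joint torques, N m; "tool_pos": TCP position; "tool_rot": TCP orientation; "force": force on the tool from outside, world axes, zero at the start; "moment": the same for the moment, N m; "grip_width": finger opening in m; "grip_force": force on a finger pad.
Only numpy, scipy, OpenCV 4.12 (cv2) and the standard library are available. Lean on these libraries where they do the work, as an engineer would, in place of code of your own. Each camera call takes 0.05 s, during which the arm holds its last target. There are 200 camera calls.

## Working session

There is one attempt and no reset: what is moved stays moved. The work goes in short steps, Python scripts to look and compute and a shell command to move; the robot and the scene stay as the last step left them, time stands still between calls to the robot, and variables do not carry over. Pictures are saved under pics/ and viewed, at most 12 in all, crops included, and the job is handed in when it is done.

```bash
mkdir -p pics; ls
python3 - <<'E'
from workcell import bot,vision
import cv2,numpy as np
a=vision.snapshot("scene");b=vision.snapshot("top")
cv2.imwrite("pics/s.png",a[...,::-1]);cv2.imwrite("pics/t.png",b[...,::-1])
for n in("scene","top","wrist"):print(n,vision.get_calibration(n))
print(bot.get_obs(),bot.pinch_z)
E
```

```text
pics
scene {'mtx': array([[459.71862556,   0.        , 317.19237411],
       [  0.        , 459.71862556, 197.824038  ],
       [  0.        ,   0.        ,   1.        ]]), 'k1': 0.03800314521861712, 'R': array([[-0.56074099,  0.82790045,  0.01226333],
       [ 0.63109354,  0.43693671, -0.64094247],
       [-0.53599486, -0.35166341, -0.76749095]]), 't': array([ 0.22004016, -0.30779807,  1.77998231])}
top {'mtx': array([[464.11576899,   0.        , 319.47436245],
       [  0.        , 464.11576899, 205.67175546],
       [  0.        ,   0.        ,   1.        ]]), 'k1': -0.13491295108586024, 'R': array([[ 0.02430932, -0.99970376,  0.00119971],
       [-0.99234875, -0.02427575, -0.12105636],
       [ 0.12104962,  0.00175227, -0.99264491]]), 't': array([0.07647981, 0.57409833, 1.58151062])}
wrist {'mtx': array([[297.96503307,   0.        , 318.485015  ],
       [  0.        , 297.96503307, 200.20831639],
       [  0.        ,   0.        ,   1.        ]]), 'k1': -0.049897558351657066, 'tool_from_camera': array([[ 6.34602442e-05, -9.59591752e-01, -2.81395923e-01,
         7.03284106e-0
[... 269 characters left out ...]
1, 'joint_pos': array([-1.27530946e+00,  5.27652583e-02,  1.40163107e+00, -1.54844894e-05,
        1.68860378e+00, -7.03080483e-02]), 'joint_vel': array([-0.00134011, -0.00148849, -0.00218446, -0.00035107,  0.00091371,
       -0.00064607]), 'joint_efforts': array([ 2.29660043e-03, -3.82583570e+01, -3.60986173e+01,  2.15182973e-05,
        4.78244066e-03, -6.02152483e-06]), 'tool_pos': array([ 0.18772202, -0.48999925,  0.23055713]), 'tool_rot': array([ 9.83320754e-01,  1.81878529e-01, -8.67054078e-05, -6.98407062e-04]), 'force': array([ 0.38927293,  1.00972087, -0.22846246]), 'moment': array([ 0.00394559,  0.00285348, -0.03064591]), 'grip_force': 0.0, 'grip_width': 0.08510176973550693} 0.0187
```

View pics/t.png

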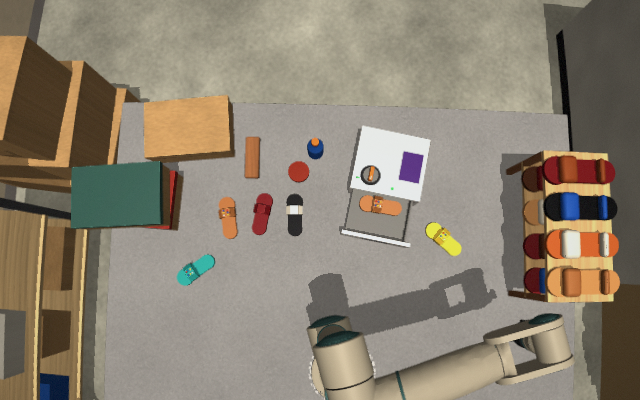

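View pics/s.png

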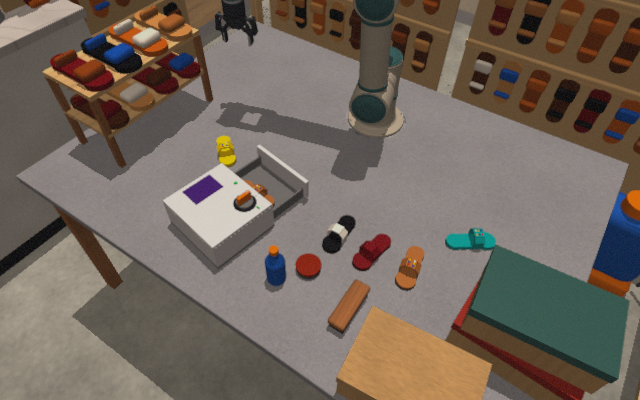

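```bash
cat > h.py <<'E'
import numpy as np,cv2
from workcell import bot,vision
from scipy.spatial.transform import Rotation as Ro
def ray(name,uv,obs=None):
    c=vision.get_calibration(name);K=c["mtx"]
    d=np.array([(uv[0]-K[0,2])/K[0,0],(uv[1]-K[1,2])/K[1,1]]);p=d.copy()
    for _ in range(20):p=d/(1+c["k1"]*(p@p))
    v=np.array([*p,1.])
    if name=="wrist":
        T=c["tool_from_camera"];R=Ro.from_quat(obs["tool_rot"]).as_matrix()
        return R@T[:3,3]+obs["tool_pos"],R@T[:3,:3]@v
    return -c["R"].T@c["t"],c["R"].T@v
def onz(name,uv,z,obs=None):
    o,d=ray(name,uv,obs);return o+d*(z-o[2])/d[2]
def tri(r1,r2):
    A=np.stack([r1[1],-r2[1]],1);s=np.linalg.lstsq(A,r2[0]-r1[0],rcond=None)[0]
    a=r1[0]+s[0]*r1[1];b=r2[0]+s[1]*r2[1];return (a+b)/2,np.linalg.norm(a-b)
E
python3 - <<'E'
from h import *
a=cv2.imread("pics/t.png");c=cv2.resize(a[115:265,200:440],None,fx=3.33,fy=3.33,interpolation=cv2.INTER_CUBIC);cv2.imwrite("pics/tc.png",c)
hsv=cv2.cvtColor(a,cv2.COLOR_BGR2HSV)
m=cv2.inRange(hsv,(5,120,90),(16,255,255))
m=m[:, :]
n,l,st,ce=cv2.connectedComponentsWithStats(m)
for i in range(1,n):
    x,y,w,h,A=st[i]
    if A>40 and 180<x<460 and 110<y<270:
        pts=np.argwhere(l==i)[:,::-1].astype(np.float32)
        W=np.array([onz("top",p,0.014)[:2] for p in pts])
        r=cv2.minAreaRect((W*1000).astype(np.float32));v=np.linalg.eigh(np.cov(W.T))[1][:,1]
        print(st[i],ce[i],r,np.degrees(np.arctan2(v[1],v[0])))
E
```

```text
[245 137  15  41 550] [251.91090909 157.12727273] ((745.090087890625, 337.22613525390625), (147.22157287597656, 48.091712951660156), 0.8032314777374268) -178.88941044755728
[311 138   8   8  52] [314.61538462 141.53846154] ((806.7057495117188, 114.04483032226562), (25.944732666015625, 25.203792572021484), 1.3966411352157593) -156.58329312670907
[368 166   7  15  60] [370.9 172.7] ((696.2363891601562, -90.01907348632812), (14.724766731262207, 53.63072204589844), 79.41289520263672) 168.11750601463606
[359 195  43  21 577] [379.55112652 205.27036395] ((583.0987548828125, -123.93970489501953), (150.9522247314453, 59.81239700317383), 82.91580200195312) 80.99077996972156
[219 197  18  42 564] [228.0035461  217.13475177] ((524.642822265625, 415.2549743652344), (147.44187927246094, 57.50679016113281), 7.7813334465026855) -170.16865970913992
```

View pics/tc.png

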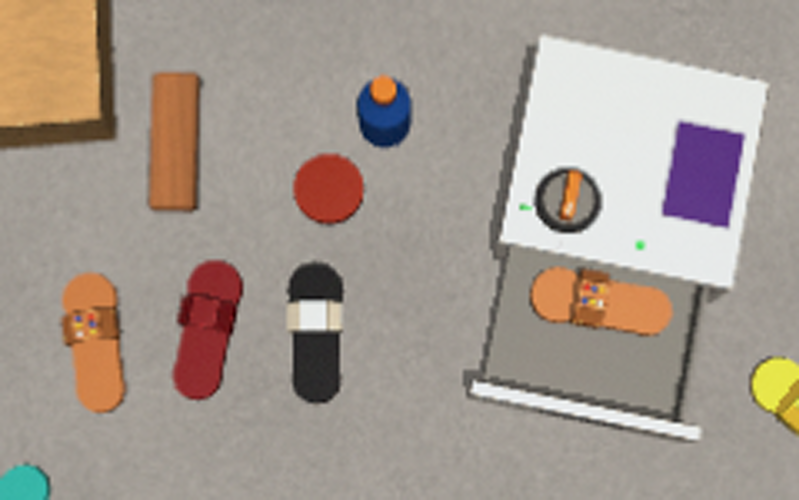

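The top view shows the loose tan sandal at about (228,217) with its toe pointing away from the robot. The mate is at (380,206), and the sanitiser is yawed about −11°. Next I compute the sanitiser frame and the first move.

```bash
cat >> h.py <<'E'
def delta(target,yaw,obs=None):
    o=obs or bot.get_obs();R=Ro.from_quat(o["tool_rot"])
    y=np.radians(yaw);G=Ro.from_matrix(np.array([[np.cos(y),np.sin(y),0],[np.sin(y),-np.cos(y),0],[0,0,-1]]))
    d=np.array(target)-o["tool_pos"]
    print("shift first",np.round(R.inv().apply(d),4),"then turn",np.round((R.inv()*G).as_rotvec(degrees=True),2),"| after-turn shift",np.round(G.inv().apply(d),4))
E
python3 - <<'E'
from h import *
f=lambda x,y:(200+x/3.33,115+y/3.33)
C=[onz("top",f(*p),.110)[:2] for p in[(540,37),(767,83),(732,288),(500,243)]]
C=np.array(C);print(C,C.mean(0),[np.linalg.norm(C[i]-C[(i+1)%4]) for i in range(4)])
for i,j in((3,0),(2,1),(1,0),(2,3)):
    d=C[j]-C[i];print(np.degrees(np.arctan2(d[1],d[0])))
P=[onz("top",f(*p),.089)[:2] for p in[(470,387),(700,435)]];print("panel out top",P)
print("knob",onz("top",f(570,196),.148))
for p in[(91,274),(101,411)]:print("sandal ends",onz("top",f(*p),.010))
print("strap",onz("top",f(90,324),.052))
delta((.539,.417,.23),98.5)
E
```

```text
[[ 0.83958107 -0.04850247]
 [ 0.79832965 -0.28272349]
 [ 0.58520714 -0.2449332 ]
 [ 0.62489696 -0.01059269]] [ 0.71200371 -0.14668797] [np.float64(0.23782591594291191), np.float64(0.21644701418620232), np.float64(0.23767783921055508), np.float64(0.21800555193086057)]
-10.01428149299373
-10.055016789007595
80.01140327899294
80.38714446400641
panel out top [array([0.48117235, 0.01580988]), array([ 0.43801805, -0.2169349 ])]
knob [ 0.66724327 -0.07631585  0.148     ]
sandal ends [0.597165   0.41943774 0.01      ]
sandal ends [0.45111763 0.40185557 0.01      ]
strap [0.53908328 0.40938776 0.052     ]
shift first [ 0.6525 -0.7213  0.0016] then turn [-6.000e-02 -6.000e-02 -7.754e+01] | after-turn shift [8.451e-01 4.815e-01 6.000e-04]
```

```bash
python3 -m crank '[{"xyz":[0.038,-0.042,0],"dr":[0,0,0],"hand":0},{"xyz":[0.038,-0.042,0],"dr":[0,0,0],"hand":0},{"xyz":[0.038,-0.042,0],"dr":[0,0,0],"hand":0},{"xyz":[0.038,-0.042,0],"dr":[0,0,0],"hand":0},{"xyz":[0.038,-0.042,0],"dr":[0,0,0],"hand":0},{"xyz":[0.038,-0.042,0],"dr":[0,0,0],"hand":0},{"xyz":[0.038,-0.042,0],"dr":[0,0,0],"hand":0},{"xyz":[0.038,-0.042,0],"dr":[0,0,0],"hand":0},{"xyz":[0.038,-0.042,0],"dr":[0,0,0],"hand":0},{"xyz":[0.038,-0.042,0],"dr":[0,0,0],"hand":0},{"xyz":[0.038,-0.042,0],"dr":[0,0,0],"hand":0}]' 40
python3 -m crank '[{"xyz":[0.038,-0.042,0],"dr":[0,0,0],"hand":0},{"xyz":[0.038,-0.042,0],"dr":[0,0,0],"hand":0},{"xyz":[0.038,-0.042,0],"dr":[0,0,0],"hand":0},{"xyz":[0.038,-0.042,0],"dr":[0,0,0],"hand":0},{"xyz":[0.038,-0.042,0],"dr":[0,0,0],"hand":0},{"xyz":[0.038,-0.042,0],"dr":[0,0,0],"hand":0}]'
python3 -m crank '[{"xyz":[0,0,0],"dr":[0,0,-9.5],"hand":0},{"xyz":[0,0,0],"dr":[0,0,-9.5],"hand":0},{"xyz":[0,0,0],"dr":[0,0,-9.5],"hand":0},{"xyz":[0,0,0],"dr":[0,0,-9.5],"hand":0},{"xyz":[0,0,0],"dr":[0,0,-9.5],"hand":0},{"xyz":[0,0,0],"dr":[0,0,-9.5],"hand":0},{"xyz":[0,0,0],"dr":[0,0,-9.5],"hand":0},{"xyz":[0,0,0],"dr":[0,0,-9.5],"hand":0},{"xyz":[0,0,0],"dr":[0,0,0],"hand":0}]'
python3 - <<'E'
from h import *
o=bot.get_obs();a=vision.snapshot("wrist");cv2.imwrite("pics/w1.png",a[...,::-1])
hsv=cv2.cvtColor(a,cv2.COLOR_RGB2HSV);m=cv2.inRange(hsv,(5,120,90),(16,255,255))
n,l,st,ce=cv2.connectedComponentsWithStats(m);print([list(s) for s in st if s[4]>300])
delta((.539,.412,.23),97)
E
```

```text
t: 1.48
tool_pos: [0.4131, 0.0927, 0.2311]
tool_rot: [0.983, 0.182, 0.0, 0.0]
force: [1.0, -0.6, 0.8]
grip_width: 0.0852
grip_force: 0.0
t: 2.22
tool_pos: [0.536, 0.4092, 0.2306]
tool_rot: [0.983, 0.182, -0.0, 0.0]
force: [0.5, -0.0, 1.5]
grip_width: 0.0853
grip_force: 0.0
t: 3.35
tool_pos: [0.5356, 0.4075, 0.2306]
tool_rot: [0.663, 0.748, -0.001, -0.0]
force: [0.0, 0.2, -0.3]
grip_width: 0.0855
grip_force: 0.0
[[np.int32(0), np.int32(0), np.int32(640), np.int32(400), np.int32(229056)], [np.int32(528), np.int32(0), np.int32(112), np.int32(227), np.int32(16626)], [np.int32(490), np.int32(103), np.int32(40), np.int32(36), np.int32(488)], [np.int32(251), np.int32(141), np.int32(122), np.int32(54), np.int32(4789)], [np.int32(486), np.int32(141), np.int32(34), np.int32(31), np.int32(376)], [np.int32(415), np.int32(230), np.int32(120), np.int32(45), np.int32(3773)]]
shift first [0.0041 0.0039 0.0007] then turn [-0.04  0.03 -0.24] | after-turn shift [0.0041 0.0039 0.0007]
```

View pics/w1.png

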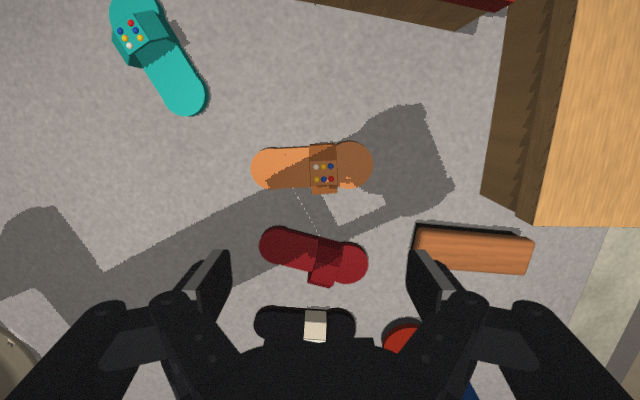

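The tan sandal shows at (251..373, 141..195) with its strap top around (323,168). The red sandal is about 90 px nearer the gripper, so I check the strap ray before moving.

Run:
```python
from h import *
o=bot.get_obs()
for p,z in(((323,168),.052),((251,170),.01),((374,164),.01),((309,168),.052),((338,168),.052)):print(p,onz("wrist",p,z,o))
a=cv2.imread("pics/w1.png");cv2.imwrite("pics/w1c.png",cv2.resize(a[130:210,240:390],None,fx=5,fy=5))
```

```text
(323, 168) [0.53783422 0.42059408 0.052     ]
(251, 170) [0.45103037 0.40022117 0.01      ]
(374, 164) [0.60102803 0.42556172 0.01      ]
(309, 168) [0.52266776 0.41879199 0.052     ]
(338, 168) [0.55408468 0.42253373 0.052     ]
```

View pics/w1c.png

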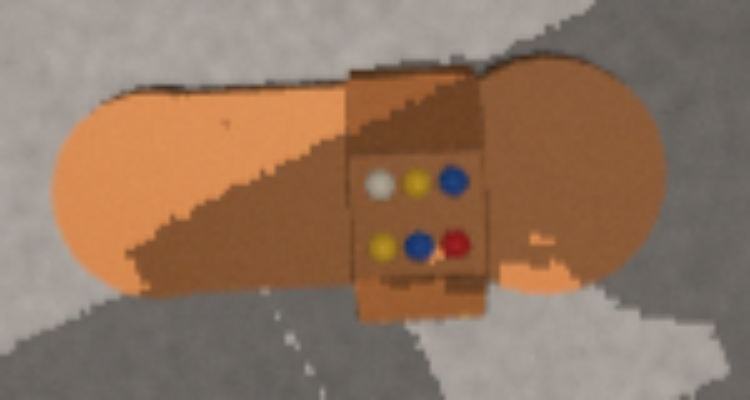

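Run:
```python
from h import *
delta((.5395,.4145,.023),99)
```

```text
shift first [0.0066 0.0049 0.2077] then turn [-0.04  0.03 -2.24] | after-turn shift [0.0063 0.005  0.2077]
```

```bash
python3 -m crank '[{"xyz":[0.0066,0.0049,0],"dr":[0,0,-2.2],"hand":0},{"xyz":[0,0,0.04],"dr":[0,0,0],"hand":0},{"xyz":[0,0,0.04],"dr":[0,0,0],"hand":0},{"xyz":[0,0,0.04],"dr":[0,0,0],"hand":0},{"xyz":[0,0,0.03],"dr":[0,0,0],"hand":0},{"xyz":[0,0,0.03],"dr":[0,0,0],"hand":0},{"xyz":[0,0,0.018],"dr":[0,0,0],"hand":0},{"xyz":[0,0,0.0095],"dr":[0,0,0],"hand":0},{"xyz":[0,0,0],"dr":[0,0,0],"hand":0}]'
python3 -m crank '[{"xyz":[0,0,0],"dr":[0,0,0],"hand":0.5},{"xyz":[0,0,0],"dr":[0,0,0],"hand":1},{"xyz":[0,0,0],"dr":[0,0,0],"hand":1},{"xyz":[0,0,0],"dr":[0,0,0],"hand":1},{"xyz":[0,0,0],"dr":[0,0,0],"hand":1},{"xyz":[0,0,0],"dr":[0,0,0],"hand":1}]' 40
python3 -m crank '[{"xyz":[0,0,-0.005],"dr":[0,0,0],"hand":1},{"xyz":[0,0,-0.02],"dr":[0,0,0],"hand":1},{"xyz":[0,0,-0.04],"dr":[0,0,0],"hand":1},{"xyz":[0,0,-0.05],"dr":[0,0,0],"hand":1},{"xyz":[0,0,-0.05],"dr":[0,0,0],"hand":1},{"xyz":[0,0,-0.05],"dr":[0,0,0],"hand":1},{"xyz":[0,0,0],"dr":[0,0,0],"hand":1}]'
```

```text
t: 4.53
tool_pos: [0.5398, 0.4148, 0.0237]
tool_rot: [0.648, 0.761, -0.0, 0.0]
force: [0.3, -0.2, -0.6]
grip_width: 0.0856
grip_force: 0.0
t: 5.28
tool_pos: [0.54, 0.4148, 0.0245]
tool_rot: [0.648, 0.761, 0.0, 0.0]
force: [-0.7, -0.9, 5.3]
grip_width: 0.0292
grip_force: 39.8
t: 6.15
tool_pos: [0.5409, 0.4155, 0.2465]
tool_rot: [0.648, 0.761, 0.006, 0.002]
force: [0.3, 0.7, -1.3]
grip_width: 0.029
grip_force: 39.7
```

Run:
```python
from h import *
delta((.5142,-.0975,.2465),169.9)
```

```text
shift first [-0.5022 -0.108  -0.0035] then turn [  0.69   0.13 -70.74] | after-turn shift [-0.0637 -0.5098  0.    ]
```

```bash
python3 -m crank '[{"xyz":[-0.03,-0.0065,0],"dr":[0,0,0],"hand":1},{"xyz":[-0.05,-0.011,0],"dr":[0,0,0],"hand":1},{"xyz":[-0.05,-0.011,0],"dr":[0,0,0],"hand":1},{"xyz":[-0.05,-0.011,0],"dr":[0,0,0],"hand":1},{"xyz":[-0.05,-0.011,0],"dr":[0,0,0],"hand":1},{"xyz":[-0.05,-0.011,0],"dr":[0,0,0],"hand":1},{"xyz":[-0.05,-0.011,0],"dr":[0,0,0],"hand":1},{"xyz":[-0.05,-0.011,0],"dr":[0,0,0],"hand":1},{"xyz":[-0.05,-0.011,0],"dr":[0,0,0],"hand":1},{"xyz":[-0.05,-0.011,0],"dr":[0,0,0],"hand":1},{"xyz":[-0.022,-0.0025,0],"dr":[0,0,0],"hand":1},{"xyz":[0,0,0],"dr":[0,0,0],"hand":1}]'
python3 -m crank '[{"xyz":[0,0,0],"dr":[0,0,-8.8],"hand":1},{"xyz":[0,0,0],"dr":[0,0,-8.8],"hand":1},{"xyz":[0,0,0],"dr":[0,0,-8.8],"hand":1},{"xyz":[0,0,0],"dr":[0,0,-8.8],"hand":1},{"xyz":[0,0,0],"dr":[0,0,-8.8],"hand":1},{"xyz":[0,0,0],"dr":[0,0,-8.8],"hand":1},{"xyz":[0,0,0],"dr":[0,0,-8.8],"hand":1},{"xyz":[0,0,0],"dr":[0,0,-9.1],"hand":1},{"xyz":[0,0,0],"dr":[0,0,0],"hand":1},{"xyz":[0,0,0],"dr":[0,0,0],"hand":1}]'
python3 - <<'E'
from h import *
o=bot.get_obs();a=vision.snapshot("wrist");cv2.imwrite("pics/w2.png",a[...,::-1])
delta((.5142,-.0975,.047),169.9)
E
```

```text
t: 7.65
tool_pos: [0.5125, -0.0993, 0.2382]
tool_rot: [0.649, 0.76, -0.0, -0.001]
force: [0.0, 0.7, -1.5]
grip_width: 0.0296
grip_force: 39.9
t: 8.9
tool_pos: [0.513, -0.0974, 0.2387]
tool_rot: [0.089, 0.996, 0.0, -0.0]
force: [-0.2, -0.1, -0.9]
grip_width: 0.029
grip_force: 39.9
shift first [-0.0012  0.0003  0.1917] then turn [ 0.   -0.01 -0.15] | after-turn shift [-0.0012  0.0003  0.1917]
```

View pics/w2.png

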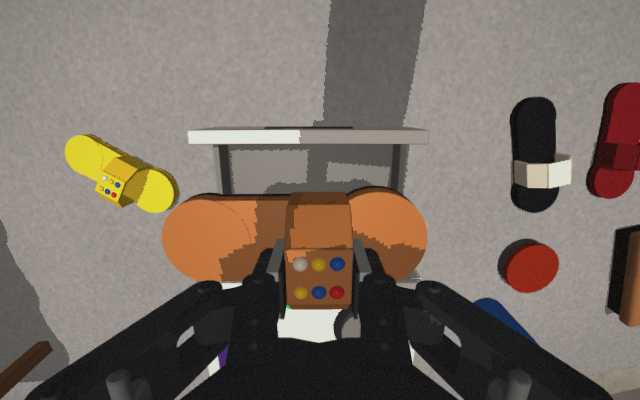

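The held sandal spans columns 162–428 at rows about 190–285. The drawer front panel is at rows 127–143, columns 189–429, parallel to the sandal. I check the offsets before lowering.

Run:
```python
from h import *
o=bot.get_obs();x=np.array([np.cos(np.radians(-10.1)),np.sin(np.radians(-10.1))]);y=np.array([-x[1],x[0]])
def t(p,z):
    w=onz("wrist",p,z,o)[:2]-o["tool_pos"][:2];return np.round([w@x,w@y],4)
for p in((190,130),(428,130),(189,143),(429,143)):print("panel top rel tcp",t(p,.089))
zs=o["tool_pos"][2]-.0245
for p in((250,193),(220,197)):print("sole edge",t(p,zs+.014))
for p in((162,238),(428,235)):print("ends",t(p,zs+.010))
for p in((290,249),(352,249),(285,308),(350,308)):print("strap top",t(p,zs+.052))
```

```text
panel top rel tcp [-0.0576 -0.1256]
panel top rel tcp [-0.0569  0.1046]
panel top rel tcp [-0.0451 -0.128 ]
panel top rel tcp [-0.0444  0.1068]
sole edge [-0.0312 -0.0376]
sole edge [-0.029  -0.0539]
ends [-0.0033 -0.092 ]
ends [-0.005   0.0618]
strap top [-0.0167 -0.0131]
strap top [-0.0166  0.0133]
strap top [ 0.0128 -0.0163]
strap top [0.0129 0.0133]
```

```bash
python3 -m crank '[{"xyz":[0.003,0,0.02],"dr":[0,0,0],"hand":1},{"xyz":[0,0,0.03],"dr":[0,0,0],"hand":1},{"xyz":[0,0,0.03],"dr":[0,0,0],"hand":1},{"xyz":[0,0,0.03],"dr":[0,0,0],"hand":1},{"xyz":[0,0,0.03],"dr":[0,0,0],"hand":1},{"xyz":[0,0,0.02],"dr":[0,0,0],"hand":1},{"xyz":[0,0,0.015],"dr":[0,0,0],"hand":1},{"xyz":[0,0,0.01],"dr":[0,0,0],"hand":1},{"xyz":[0,0,0.006],"dr":[0,0,0],"hand":1},{"xyz":[0,0,0],"dr":[0,0,0],"hand":1},{"xyz":[0,0,0],"dr":[0,0,0],"hand":1}]'
python3 -m crank '[{"xyz":[0,0,0.003],"dr":[0,0,0],"hand":1},{"xyz":[0,0,0],"dr":[0,0,0],"hand":1}]'
```

```text
t: 10.32
tool_pos: [0.5105, -0.0977, 0.0485]
tool_rot: [0.088, 0.996, -0.0, 0.001]
force: [0.8, -0.9, -0.4]
grip_width: 0.029
grip_force: 39.9
t: 10.58
tool_pos: [0.51, -0.0976, 0.0447]
tool_rot: [0.088, 0.996, -0.0, -0.0]
force: [0.3, -0.3, -0.8]
grip_width: 0.0289
grip_force: 39.9
```

```bash
python3 -m crank '[{"xyz":[0,0,0.0015],"dr":[0,0,0],"hand":1},{"xyz":[0,0,0],"dr":[0,0,0],"hand":1}]'
python3 -m crank '[{"xyz":[0,0,0.0015],"dr":[0,0,0],"hand":1},{"xyz":[0,0,0],"dr":[0,0,0],"hand":1}]'
```

```text
t: 10.82
tool_pos: [0.51, -0.0976, 0.0432]
tool_rot: [0.088, 0.996, -0.0, -0.0]
force: [-0.4, -0.1, -1.0]
grip_width: 0.0296
grip_force: 39.9
t: 11.08
tool_pos: [0.5105, -0.0977, 0.0425]
tool_rot: [0.088, 0.996, -0.0, 0.001]
force: [0.2, 1.4, 3.1]
grip_width: 0.0294
grip_force: 40.2
```

```bash
python3 -m crank '[{"xyz":[0,0,0],"dr":[0,0,0],"hand":0.5},{"xyz":[0,0,0],"dr":[0,0,0],"hand":0.3},{"xyz":[0,0,0],"dr":[0,0,0],"hand":0.2},{"xyz":[0,0,0],"dr":[0,0,0],"hand":0.2},{"xyz":[0,0,0],"dr":[0,0,0],"hand":0.2},{"xyz":[0,0,-0.01],"dr":[0,0,0],"hand":0.2},{"xyz":[0,0,-0.03],"dr":[0,0,0],"hand":0.2},{"xyz":[0,0,-0.05],"dr":[0,0,0],"hand":0.2},{"xyz":[0,0,-0.05],"dr":[0,0,0],"hand":0.2},{"xyz":[0,0,-0.05],"dr":[0,0,0],"hand":0.2},{"xyz":[0,0,0],"dr":[0,0,0],"hand":0.2}]'
python3 - <<'E'
from h import *
o=bot.get_obs();a=vision.snapshot("wrist");cv2.imwrite("pics/w3.png",a[...,::-1])
E
```

```text
t: 12.45
tool_pos: [0.5117, -0.098, 0.2377]
tool_rot: [0.088, 0.996, -0.001, 0.005]
force: [0.1, 0.1, 0.1]
grip_width: 0.0685
grip_force: 0.0
```

View pics/w3.png

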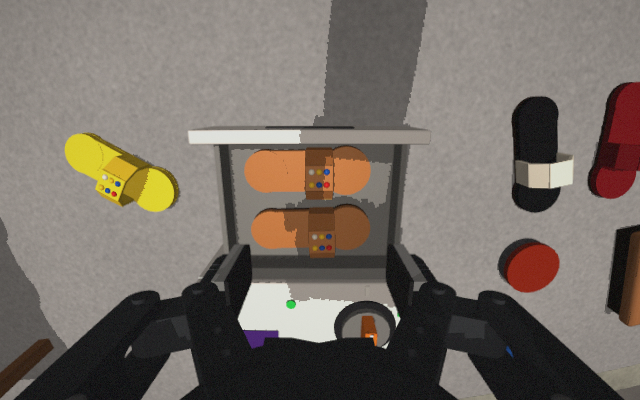

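Both sandals lie side by side and flat between the drawer walls: the placed one at (308,172), the mate at (310,230). The gripper is clear of both. Next I push the drawer.

Run:
```python
from h import *
delta((.4058,-.1178,.065),169.9)
```

```text
shift first [ 0.1007 -0.0382  0.169 ] then turn [-0.03  0.28 -0.04] | after-turn shift [ 0.0999 -0.0382  0.1695]
```

```bash
python3 -m crank '[{"xyz":[0.033,-0.0127,0],"dr":[0,0,0],"hand":1},{"xyz":[0.033,-0.0127,0],"dr":[0,0,0],"hand":1},{"xyz":[0.034,-0.0127,0],"dr":[0,0,0],"hand":1},{"xyz":[0,0,0.04],"dr":[0,0,0],"hand":1},{"xyz":[0,0,0.05],"dr":[0,0,0],"hand":1},{"xyz":[0,0,0.05],"dr":[0,0,0],"hand":1},{"xyz":[0,0,0.03],"dr":[0,0,0],"hand":1},{"xyz":[-0.015,0,0],"dr":[0,0,0],"hand":1},{"xyz":[-0.01,0,0],"dr":[0,0,0],"hand":1},{"xyz":[0,0,0],"dr":[0,0,0],"hand":1}]'
python3 -m crank '[{"xyz":[-0.01,0,0],"dr":[0,0,0],"hand":1},{"xyz":[-0.01,0,0],"dr":[0,0,0],"hand":1},{"xyz":[-0.012,0,0],"dr":[0,0,0],"hand":1},{"xyz":[-0.014,0,0],"dr":[0,0,0],"hand":1},{"xyz":[-0.015,0,0],"dr":[0,0,0],"hand":1},{"xyz":[-0.015,0,0],"dr":[0,0,0],"hand":1},{"xyz":[-0.015,0,0],"dr":[0,0,0],"hand":1}]'
```

```text
t: 13.75
tool_pos: [0.4297, -0.1219, 0.0616]
tool_rot: [0.088, 0.996, 0.0, -0.0]
force: [0.0, -0.5, 0.3]
grip_width: 0.0002
grip_force: 0.0
t: 14.62
tool_pos: [0.5201, -0.1382, 0.0618]
tool_rot: [0.088, 0.996, -0.0, -0.0]
force: [-2.6, 0.2, 2.3]
grip_width: -0.0002
grip_force: 1.2
```

```bash
python3 -m crank '[{"xyz":[-0.013,0,0],"dr":[0,0,0],"hand":1},{"xyz":[-0.012,0,0],"dr":[0,0,0],"hand":1},{"xyz":[-0.01,0,0],"dr":[0,0,0],"hand":1},{"xyz":[-0.008,0,0],"dr":[0,0,0],"hand":1},{"xyz":[-0.006,0,0],"dr":[0,0,0],"hand":1},{"xyz":[-0.005,0,0],"dr":[0,0,0],"hand":1},{"xyz":[-0.003,0,0],"dr":[0,0,0],"hand":1},{"xyz":[0,0,0],"dr":[0,0,0],"hand":1}]'
python3 -m crank '[{"xyz":[-0.003,0,0],"dr":[0,0,0],"hand":1},{"xyz":[-0.003,0,0],"dr":[0,0,0],"hand":1},{"xyz":[0,0,0],"dr":[0,0,0],"hand":1}]'
```

```text
t: 15.62
tool_pos: [0.5756, -0.1478, 0.0618]
tool_rot: [0.088, 0.996, 0.0, 0.0]
force: [-0.4, 0.1, 0.0]
grip_width: -0.0001
grip_force: 0.0
t: 16.0
tool_pos: [0.5775, -0.1482, 0.0618]
tool_rot: [0.088, 0.996, 0.001, -0.005]
force: [-24.4, 5.7, 14.7]
grip_width: 0.0003
grip_force: 12.7
```

```bash
python3 -m crank '[{"xyz":[0.02,0,0],"dr":[0,0,0],"hand":1},{"xyz":[0.03,0,0],"dr":[0,0,0],"hand":1},{"xyz":[0.03,0,-0.03],"dr":[0,0,0],"hand":0.5},{"xyz":[0,0,-0.05],"dr":[0,0,0],"hand":0},{"xyz":[0,0,-0.05],"dr":[0,0,0],"hand":0},{"xyz":[0,0.04,-0.05],"dr":[0,0,0],"hand":0},{"xyz":[0,0.02,-0.02],"dr":[0,0,0],"hand":0},{"xyz":[0,0,0],"dr":[0,0,0],"hand":0},{"xyz":[0,0,0],"dr":[0,0,0],"hand":0}]'
python3 - <<'E'
from h import *
o=bot.get_obs();a=vision.snapshot("wrist");cv2.imwrite("pics/w4.png",a[...,::-1]);b=vision.snapshot("top")
cv2.imwrite("pics/t4.png",b[...,::-1])
s=np.vstack([cv2.resize(a[...,::-1],(560,350)),cv2.resize(b[110:260,320:450,::-1],None,fx=1.6,fy=1.6)[:, :].copy() if 0 else np.zeros((1,560,3),np.uint8)])
E
```

```text
t: 17.12
tool_pos: [0.5125, -0.0771, 0.2593]
tool_rot: [0.088, 0.996, -0.0, -0.001]
force: [-0.4, -0.2, 0.4]
grip_width: 0.0858
grip_force: 0.0
```

View pics/w4.png

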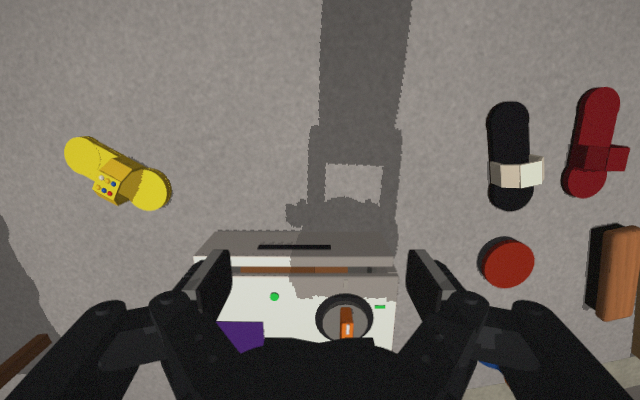

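The drawer looks nearly shut, but a tan strip shows at rows 267–272 between the panel and the box. I measure that gap.

Run:
```python
from h import *
o=bot.get_obs();o["tool_pos"]=o["tool_pos"]
x=np.array([np.cos(np.radians(-10.1)),np.sin(np.radians(-10.1))]);y=np.array([-x[1],x[0]])
c=np.array([.712,-.147])
def t(p,z):
    w=onz("wrist",p,z,o)[:2]-c;return np.round([w@x,w@y],4)
a=cv2.imread("pics/w4.png");print(a[225:300,285].tolist()[::2])
cv2.imwrite("pics/w4c.png",cv2.resize(a[220:345,190:430],None,fx=3.33,fy=3.33,interpolation=cv2.INTER_NEAREST))
for r in(256,260,264,267):print(r,t((270,r),.089))
for r in(270,273,277,280):print(r,t((270,r),.110))
```

```text
[[137, 143, 148], [139, 143, 149], [127, 133, 136], [91, 94, 98], [95, 101, 107], [95, 102, 107], [97, 102, 108], [97, 103, 109], [99, 105, 111], [94, 99, 105], [14, 15, 16], [24, 23, 20], [62, 63, 67], [100, 105, 112], [100, 104, 110], [106, 110, 118], [196, 209, 213], [211, 218, 216], [211, 218, 216], [209, 218, 217], [207, 218, 217], [55, 83, 122], [40, 72, 117], [39, 72, 116], [81, 92, 104], [92, 97, 103], [192, 205, 212], [207, 217, 216], [209, 218, 216], [210, 218, 217], [208, 217, 215], [210, 219, 216], [211, 218, 217], [209, 218, 217], [207, 217, 215], [209, 217, 216], [208, 218, 216], [208, 218, 216]]
256 [-0.1224 -0.0242]
260 [-0.1172 -0.0244]
264 [-0.112  -0.0247]
267 [-0.1081 -0.0249]
270 [-0.116  -0.0212]
273 [-0.1123 -0.0214]
277 [-0.1073 -0.0216]
280 [-0.1035 -0.0218]
```

View pics/w4c.png

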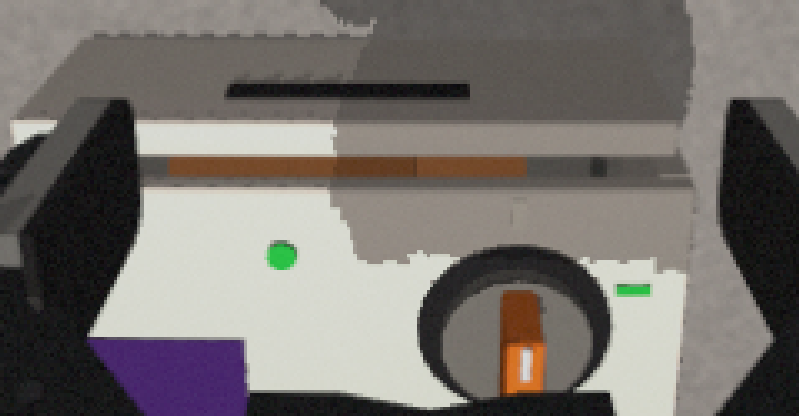

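Run:
```python
from h import *
o=bot.get_obs()
x=np.array([np.cos(np.radians(-10.1)),np.sin(np.radians(-10.1))]);y=np.array([-x[1],x[0]]);c=np.array([.712,-.147])
p=onz("wrist",(347.4,322.7),.148,o)[:2];w=p-c;print("front end",p,w@x,w@y, "axis",p+.023*x)
p=onz("wrist",(345,326),.120,o)[:2];print("disc",p)
b=cv2.imread("pics/t4.png");m=cv2.inRange(cv2.cvtColor(b,cv2.COLOR_BGR2HSV),(3,120,90),(20,255,255));m[:,:340]=0;m[:,420:]=0;m[:150]=0;m[195:]=0
uv=np.argwhere(m)[:,::-1];print(len(uv),uv.mean(0),"top view axis",onz("top",uv.mean(0),.146))
k=p+0
delta((.667,-.078,.25),169.9)
```

```text
front end [ 0.64700981 -0.07289711] -0.07697822774470821 0.06155740997894373 axis [ 0.66965338 -0.07693055]
disc [ 0.67360996 -0.07705286]
59 [370.94915254 172.62711864] top view axis [ 0.67172144 -0.07576986  0.146     ]
shift first [-0.1524  0.0268  0.0087] then turn [-0.01 -0.14 -0.09] | after-turn shift [-0.1524  0.0265  0.009 ]
```

```bash
python3 -m crank '[{"xyz":[-0.04,0.008,0],"dr":[0,0,0],"hand":0},{"xyz":[-0.045,0.008,0],"dr":[0,0,0],"hand":0},{"xyz":[-0.045,0.008,0],"dr":[0,0,0],"hand":0.3},{"xyz":[-0.025,0.0048,0],"dr":[0,0,0],"hand":0.3},{"xyz":[0,0,0.04],"dr":[0,0,0],"hand":0.3},{"xyz":[0,0,0.04],"dr":[0,0,0],"hand":0.3},{"xyz":[0,0,0.03],"dr":[0,0,0],"hand":0.3},{"xyz":[0,0,0.012],"dr":[0,0,0],"hand":0.3},{"xyz":[0,0,0],"dr":[0,0,0],"hand":0.3},{"xyz":[0,0,0],"dr":[0,0,0],"hand":0.3}]'
python3 - <<'E'
from h import *
delta((.670,-.0765,.127),169.9)
a=vision.snapshot("wrist");cv2.imwrite("pics/w5.png",a[200:,120:520,::-1])
E
```

```text
t: 18.48
tool_pos: [0.6711, -0.0761, 0.1405]
tool_rot: [0.089, 0.996, -0.0, 0.001]
force: [0.0, -0.1, 0.7]
grip_width: 0.0601
grip_force: 0.0
shift first [ 0.0011 -0.0006  0.0135] then turn [-0.    0.16 -0.06] | after-turn shift [ 0.001  -0.0006  0.0135]
```

View pics/w5.png

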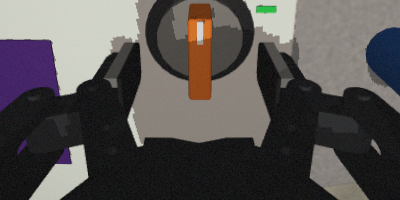

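The bar stands centred between the fingers at (200,60) in this crop. I go down and grip it.

```bash
python3 -m crank '[{"xyz":[0,0,0.007],"dr":[0,0,0],"hand":0.3},{"xyz":[0,0,0.0065],"dr":[0,0,0],"hand":0.3},{"xyz":[0,0,0],"dr":[0,0,0],"hand":0.6},{"xyz":[0,0,0],"dr":[0,0,0],"hand":1},{"xyz":[0,0,0],"dr":[0,0,0],"hand":1},{"xyz":[0,0,0],"dr":[0,0,0],"hand":1},{"xyz":[0,0,0],"dr":[0,0,0],"hand":1}]' 40
```

```text
t: 19.4
tool_pos: [0.6706, -0.0755, 0.1255]
tool_rot: [0.088, 0.996, 0.0, 0.0]
force: [-0.1, 1.8, 1.7]
grip_width: 0.0116
grip_force: 42.7
```

Gripped with an 11.6 mm opening and little side load. Now I twist clockwise, which is positive about tool z.

```bash
python3 -m crank '[{"xyz":[0,0,0],"dr":[0,0,5],"hand":1},{"xyz":[0,0,0],"dr":[0,0,7],"hand":1},{"xyz":[0,0,0],"dr":[0,0,7],"hand":1},{"xyz":[0,0,0],"dr":[0,0,7],"hand":1},{"xyz":[0,0,0],"dr":[0,0,7],"hand":1},{"xyz":[0,0,0],"dr":[0,0,7],"hand":1}]'
python3 -c "
from h import *
print(bot.get_obs()['moment'])"
```

```text
t: 20.15
tool_pos: [0.671, -0.0747, 0.1255]
tool_rot: [0.425, 0.905, 0.001, 0.0]
force: [2.8, 5.5, 0.9]
grip_width: 0.0109
grip_force: 42.6
[ 0.75203362 -0.35566437  0.09803959]
```

```bash
python3 -m crank '[{"xyz":[0,0,0],"dr":[0,0,7],"hand":1},{"xyz":[0,0,0],"dr":[0,0,7],"hand":1},{"xyz":[0,0,0],"dr":[0,0,7],"hand":1},{"xyz":[0,0,0],"dr":[0,0,5],"hand":1},{"xyz":[0,0,0],"dr":[0,0,2],"hand":1},{"xyz":[0,0,0],"dr":[0,0,0],"hand":1}]'
python3 -c "
from h import *
o=bot.get_obs();print(o['moment']);delta(o['tool_pos'],169.9,o)"
```

```text
t: 20.9
tool_pos: [0.6715, -0.0744, 0.1256]
tool_rot: [0.63, 0.777, 0.002, 0.001]
force: [5.0, 4.9, -0.7]
grip_width: 0.0109
grip_force: 42.4
[ 0.83325871 -0.69951581  0.12446108]
shift first [0. 0. 0.] then turn [  0.2    0.08 -67.98] | after-turn shift [0. 0. 0.]
```

```bash
python3 -m crank '[{"xyz":[0,0,0],"dr":[0,0,2],"hand":1},{"xyz":[0,0,0],"dr":[0,0,2],"hand":1},{"xyz":[0,0,0],"dr":[0,0,0],"hand":1},{"xyz":[0,0,0],"dr":[0,0,0],"hand":1},{"xyz":[0,0,0],"dr":[0,0,0],"hand":1},{"xyz":[0,0,0],"dr":[0,0,0],"hand":1}]'
python3 -c "
from h import *
o=bot.get_obs();print(o['moment']);delta(o['tool_pos'],169.9,o)"
```

```text
t: 21.65
tool_pos: [0.6715, -0.0744, 0.1255]
tool_rot: [0.656, 0.755, 0.002, 0.001]
force: [5.3, 4.7, -0.3]
grip_width: 0.011
grip_force: 45.9
[ 0.74112134 -0.94867104  0.80498453]
shift first [0. 0. 0.] then turn [  0.2    0.08 -71.88] | after-turn shift [0. 0. 0.]
```

The moment jumped to 0.80 N·m, so the knob is at its stop. It has been held about 0.5 s. Now I open the fingers and lift away.

```bash
python3 -m crank '[{"xyz":[0,0,0],"dr":[0,0,0],"hand":0.3},{"xyz":[0,0,0],"dr":[0,0,0],"hand":0},{"xyz":[0,0,0],"dr":[0,0,0],"hand":0},{"xyz":[0,0,0],"dr":[0,0,0],"hand":0},{"xyz":[0,0,0],"dr":[0,0,0],"hand":0},{"xyz":[0,0,-0.03],"dr":[0,0,0],"hand":0},{"xyz":[0,0,-0.05],"dr":[0,0,0],"hand":0},{"xyz":[0,0,-0.05],"dr":[0,0,0],"hand":0},{"xyz":[0,0,-0.03],"dr":[0,0,0],"hand":0},{"xyz":[0,0,0],"dr":[0,0,0],"hand":0},{"xyz":[0,0,0],"dr":[0,0,0],"hand":0}]'
python3 - <<'E'
from h import *
a=vision.snapshot("wrist");b=vision.snapshot("top");cv2.imwrite("pics/t6.png",b[...,::-1])
cv2.imwrite("pics/w6.png",a[...,::-1])
E
```

```text
t: 23.02
tool_pos: [0.6702, -0.0758, 0.2833]
tool_rot: [0.657, 0.754, -0.001, -0.001]
force: [-0.2, -0.4, -0.5]
grip_width: 0.0855
grip_force: 0.0
```

View pics/w6.png

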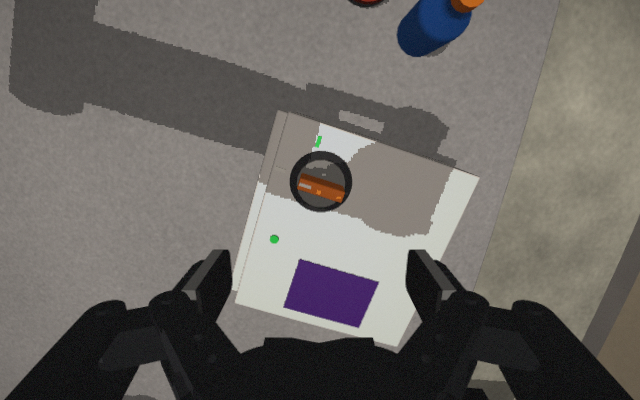

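The knob bar at (321,189) lies along the sanitiser's depth again. The panel is flush along the box's left edge, and the gripper is clear. I hand in.

```bash
python3 -c "
from workcell import hand_in
print(hand_in())"
```

```text
the job is handed in; nothing more can be done
None
```

I handed the job in at about 23 s: the tan sandal lies beside its mate, the drawer is shut, and the knob was held at its stop for about 0.5 s and sprang back; the hand-in returned no verdict.

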